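# Snap all four tabs of the topping-pan lid shut

## Robot

A 7-joint arm with a two-finger parallel gripper is mounted at the origin on a cart in front of the work surface, level with it; the furniture and walls round the work are solid. World frame = base frame: x ahead of the robot, y to its left, z up, the work surface at z = 0. Lengths are in m, angles in rad, forces in N, time in s.
With the tool pointing down it reaches from about 0.425 to 0.975 m from the base axis. Payload 16.7 kg.
Tool frame: the origin (TCP) lies where the fingers leave the gripper's body, on its centre line; the fingertips stand 73 mm ahead of it and the grasp point (between the pads) lies 54 mm ahead of it; z points along the fingers, y is the line along which they close (so a half turn about z gives the same grasp; the last joint's range is limited). The gripper opens to 85 mm and grips with 20 to 120 N. Pads are 22 mm wide; open, the fingers measure 114 mm over their backs; the gripper's body (76 mm by 85 mm) begins 54 mm behind the grasp point. The pads swing forward as they close: fully open they stand 13 mm farther back than shut.
Start: joints at [-1.369, 0.426, 0.074, 1.606, -0.034, 1.111, -0.067], TCP at [0.232, 0.634, 0.304] pointing down, gripper open.
Joint ranges: [-2.85, 2.85], [-0.5, 2.14], [-1.23, 1.37], [0.21, 2.46], [-1.02, 4.16], [0.16, 2.05], [-2.73, 2.73]. Speed limits (rad/s): [1.89, 1.89, 2.39, 2.39, 3.01, 3.01, 3.01].

## Interface

Orientations are given as a unit quaternion [x, y, z, w].
In Python, from bench import sense, cams, job, models gives the robot as it stands. The module is installed in compiled form; this text tells all that it offers.
- The arm moves only by the tool drive_tool, never from a script. Its argument "steps" is a list of rows, each a list of 5 numbers: the opening, from 0 (shut) to 1 (fully open), then the shift along the tool's x, y, z in m, then the turn about the tool's z in degrees. In form: [[grip, tx, ty, tz, roll], ...]. A call has 1 to 8 rows; each row is the pose to reach, as a shift and turn from the pose commanded when the call began, along the tool's axes at that moment; what a row does not reach only later rows make up. A row lasts 1/10 s, in which the tool goes at most 50 mm and 8.59 degrees, less where a joint would pass 70% of its speed; a pose out of reach is approached as far as the arm can. A call with a gripper value outside its range is refused whole. The fingers move at their own pace and stop on an object; "newtons" is the grip in N (left out, the last holds). Time passes only in rows, so rows that repeat a pose let the fingers close. It gives the time, the measured TCP pose, the force, the opening and the grip force at its end, in the units of the state.
- sense(): the state, without advancing time (a new reading comes with each control period).
- cams.camera(name): name is "scene" or "top" or "wrist"; returns the picture (384x512x3 uint8, red, green, blue); there is no depth.
- cams.get_calibration(name): a dict with "fx", "fy", "cx", "cy" (pixels), "extrinsics" (4x4, takes a point from camera to world coordinates). Camera axes: x right, y down, z forward; pixel columns grow to the right and rows downward; lengths in m; the calibration is good to about 2 mm. A picture is of the moment at which its call begins: read the wrist's pose just before it. get_calibration takes no time and is no camera call; for the wrist camera it gives the pose at the moment of the call.
- job.job_done(): hands the job in; it is judged then, once.
Trained networks look in the newest picture that a camera, given by its name, has taken for a name from the list of things; names that differ only in an ending like _2 or _b are one class to them, and where a whole thing is asked for, a point or a joint stands for the part that bears it (a point fixed in the world has none). Each returns a list of dicts, best first, with "confidence" (0 to 1); they miss things now and then, are a little off and sometimes report something else, mostly with a low value. They report only what shows in the picture. A call takes as long as a camera call.
- models.search_frame(thing, camera): "position" ([x, y, z] in m, in world coordinates, good to about 4 mm: the middle of the surface that is visible of it).
The state is a dict: "clock": time; "joint_positions": joint angles; "joint_velocities": joint speeds; "effort": joint torques, N m; "eef_pos": TCP position; "ee_rot": TCP orientation; "ft_force": force on the tool from outside, world axes, zero at the start; "ft_torque": the same for the moment, N m; "grip_width": opening from 0.0 (shut) to 1.0 (fully open); "gripper_force": force on a finger pad.
Only numpy, scipy, OpenCV 4.12 (cv2) and the standard library are available. Lean on these libraries where they do the work, as an engineer would, in place of code of your own. Each camera call takes 0.05 s, during which the arm holds its last target. There are 200 camera calls.

## Task

The lid lies on the sloping pan of pineapple slices, but its four snap tabs still stand open. Press each tab down at its ribbed pad until its nose clicks under the pan's rim and stays there by itself, so that all four are locked. The pan gives on its cushions, so press firmly until the tab gives way and seats, but do not ram it: nothing above 40 N. Leave the bowl, the mandarin and the sugar jar where they are.

Things in the scene. Friction and masses are not known exactly. Their poses are not given: they have to be found in the camera images.
- lid_centre (a point): Centre of the top face of the lid's white frame (132 x 118 mm, clear window), on a steel pan whose rolled rim measures 176 x 162 mm, 5 mm lower. z: the lid's outward normal, 30 degrees from vertical; x: up the slope to the back of the stand; y: level along the lid. A flat white vent cap 22 mm across stands 2 mm proud here.
- topping_pan (a joint): How far the pan with its lid is pressed down along the lid's normal (m): it floats on soft rubber cushions, about 0 when left alone (within 2 mm, by its filling), gives slowly, about 1 mm for every 1.5 N, stops hard at 0.013 and comes back up when released.
- topping_stand: Fixed steel tube stand, 210 mm wide (y), from x = -95 to +170 mm; origin on the table below the lid's centre (115 mm up); x to its back, z up. Uprights at x = 135, y = +-100 mm carry the wire over-shelf; two spice jars on it reach 420 mm.
- shelf_edge (a point): Middle of the over-shelf's front bar (8 mm thick, 200 mm long, level), 305 mm above the table. It hangs above the pad of the upper tab, so an upright hand does not get there; one that leans along the lid's normal clears it by about 20 mm. Axes as the stand's.
- tab_low (a joint): Snap tab at the lower edge of the lid (-x of lid_centre). 0: stands 45 degrees up, open; 0.785: down, parallel to the lid; stop 0.82. From about 0.4 its spring nose rides over the pan's rim, hardest (7 to 12 N at the pad) near 0.5, then snaps under it and holds near 0.8. Released before the snap, it stays open.
- tab_low_pad (a point): Top centre of the ribbed pad, 13 x 38 mm, of the tab at the lower edge of the lid (-x of lid_centre). The white tab is 44 mm wide and reaches 26 mm out from its hinge at the lid's edge; the pad's centre is 18.5 mm out. With the tab down it lies 84.5 mm from lid_centre along the lid and 4 mm above it along the normal.
- tab_high (a joint): Snap tab at the upper edge of the lid, under the over-shelf (+x of lid_centre). 0: stands 45 degrees up, open; 0.785: down, parallel to the lid; stop 0.82. From about 0.4 its spring nose rides over the pan's rim, hardest (7 to 12 N at the pad) near 0.5, then snaps under it and holds near 0.8. Released before the snap, it stays open.
- tab_high_pad (a point): Top centre of the ribbed pad, 13 x 38 mm, of the tab at the upper edge of the lid, under the over-shelf (+x of lid_centre). The white tab is 44 mm wide and reaches 26 mm out from its hinge at the lid's edge; the pad's centre is 18.5 mm out. With the tab down it lies 84.5 mm from lid_centre along the lid and 4 mm above it along the normal.
- tab_left (a joint): Snap tab at the side edge of the lid towards +y of lid_centre. 0: stands 45 degrees up, open; 0.785: down, parallel to the lid; stop 0.82. From about 0.4 its spring nose rides over the pan's rim, hardest (7 to 12 N at the pad) near 0.5, then snaps under it and holds near 0.8. Released before the snap, it stays open.
- tab_left_pad (a point): Top centre of the ribbed pad, 13 x 38 mm, of the tab at the side edge of the lid towards +y of lid_centre. The white tab is 44 mm wide and reaches 26 mm out from its hinge at the lid's edge; the pad's centre is 18.5 mm out. With the tab down it lies 77.5 mm from lid_centre along the lid and 4 mm above it along the normal.
- tab_right (a joint): Snap tab at the side edge of the lid towards -y of lid_centre. 0: stands 45 degrees up, open; 0.785: down, parallel to the lid; stop 0.82. From about 0.4 its spring nose rides over the pan's rim, hardest (7 to 12 N at the pad) near 0.5, then snaps under it and holds near 0.8. Released before the snap, it stays open.
- tab_right_pad (a point): Top centre of the ribbed pad, 13 x 38 mm, of the tab at the side edge of the lid towards -y of lid_centre. The white tab is 44 mm wide and reaches 26 mm out from its hinge at the lid's edge; the pad's centre is 18.5 mm out. With the tab down it lies 77.5 mm from lid_centre along the lid and 4 mm above it along the normal.
- rice_bowl: Bystander, loose: white bowl of rice, 144 mm across, 57 mm high; origin at the centre of its underside.
- mandarin: Bystander, loose: mandarin, 58 mm across, 52 mm high; origin at the centre of its underside.
- sugar_jar: Bystander, loose: brown jar of sugar, 122 mm across, 127 mm high; origin at the centre of its underside.

How it is judged:
At the end, for the whole second after the job is handed in: All four tabs are snapped under the rim (hinge above 0.72, where snapped home is about 0.8) and at rest, with the hand clear of the stand (value of joint each of tab_low, tab_high, tab_left, tab_right above 0.72 rad and velocity of joint each of tab_low, tab_high, tab_left, tab_right below 0.1 rad/s and contact force between the fingers and topping_stand below 0.1 N); the robot touches nothing.
It fails at once if the robot bears on the stand, pan or tabs with more than 40 N (contact force between any of the fingers, the arm and topping_stand above 40 N).
It fails at once if the bowl is moved by more than 30 mm (distance of rice_bowl from where it was at the start of the episode above 0.03 m).
It fails at once if the mandarin is moved by more than 30 mm (distance of mandarin from where it was at the start of the episode above 0.03 m).
It fails at once if the sugar jar is moved by more than 30 mm (distance of sugar_jar from where it was at the start of the episode above 0.03 m).
It also fails if it takes over 64 s, if anything falls off the work surface, if the arm or the gripper's body presses on something with over 40 N, if the wrist force passes 120 N, or if a joint passes its speed limit or range.

## Working session

There is one attempt and no reset: what is moved stays moved. The work goes in short steps, Python scripts to look and compute and a tool call to move; the robot and the scene stay as the last step left them, time stands still between calls to the robot, and variables do not carry over. Pictures are saved under pics/ and viewed, at most 10 in all, crops included, and the job is handed in when it is done.

Besides the shell and the picture viewer there is one more tool, called after ">>>" as name([rows], argument=value, ...), one row to a line, values as JSON. drive_tool: Moves the arm, as the interface text tells. Its arguments: {"type":"object","properties":{"steps":{"type":"array"},"newtons":{"type":"number"}},"required":["steps"]}

```bash
mkdir -p pics; ls
python3 - <<'E'
from bench import sense,cams,models
import cv2
s=sense();print(s)
a=cams.camera("scene");b=cams.camera("top")
cv2.imwrite("pics/a.png",cv2.cvtColor(a,4));cv2.imwrite("pics/b.png",cv2.cvtColor(b,4))
for c in("scene","top"):
  print(c,cams.get_calibration(c))
  for n in["lid_centre","tab_low_pad","tab_high_pad","tab_left_pad","tab_right_pad","shelf_edge","topping_stand","rice_bowl","mandarin","sugar_jar"]:
    try: print(n,[( [round(float(v),3) for v in r["position"]],round(r["confidence"],2)) for r in models.search_frame(n,c)])
    except Exception as e: print(n,e)
E
```

```text
pics
{'clock': 0.0, 'joint_positions': array([-1.36951411,  0.42672233,  0.07385615,  1.60662022, -0.03412431,
        1.11077348, -0.06708314]), 'joint_velocities': array([-0.00103857, -0.00128361,  0.00022646,  0.00033011, -0.00124771,
       -0.00086282, -0.00096706]), 'effort': array([ 2.45981661e-03, -9.49870706e+01,  3.76384646e+00, -4.63494337e+01,
        1.95327733e-02,  1.09293094e-02,  8.75271695e-06]), 'eef_pos': array([0.23186246, 0.63359318, 0.3032113 ]), 'ee_rot': array([ 1.74508390e-01,  9.84655484e-01, -6.27582532e-04, -7.39068102e-05]), 'ft_force': array([-0.13969603,  0.42649636, -0.46867132]), 'ft_torque': array([ 0.01462229, -0.01031507,  0.04692419]), 'gripper_force': 0.0, 'grip_width': 1.0040746902689504}
scene {'fx': 417.49604235324983, 'fy': 417.49604235324983, 'cx': 255.98153990052953, 'cy': 197.27492528763818, 'extrinsics': array([[ 0.71300098, -0.34828261,  0.60854649, -0.12913701],
       [-0.70075234, -0.3836569 ,  0.60145951, -0.71593649],
       [ 0.02399517, -0.85528159, -0.5176076 ,  0.79752929],
       [ 0.        ,  0.        ,  0.        ,  1.    
[... 687 characters left out ...]
1192],
       [-0.01107596, -0.19266614, -0.98120185,  1.06180179],
       [ 0.        ,  0.        ,  0.        ,  1.        ]])}
lid_centre [([0.564, -0.107, 0.122], 0.96), ([0.63, -0.069, 0.126], 0.35)]
tab_low_pad [([0.544, -0.03, 0.088], 0.71)]
tab_high_pad [([0.582, -0.157, 0.173], 0.65), ([0.558, -0.109, 0.122], 0.51)]
tab_left_pad [([0.632, -0.068, 0.123], 0.43), ([0.568, -0.156, 0.141], 0.27)]
tab_right_pad [([0.493, -0.119, 0.124], 0.74), ([0.565, -0.109, 0.122], 0.54)]
shelf_edge [([0.571, -0.158, 0.139], 0.94)]
topping_stand [([0.57, -0.151, 0.142], 0.76)]
rice_bowl [([0.479, 0.136, 0.034], 0.83)]
mandarin [([0.617, 0.123, 0.042], 0.77)]
sugar_jar [([0.595, -0.385, 0.113], 0.88)]
```

View pics/a.png

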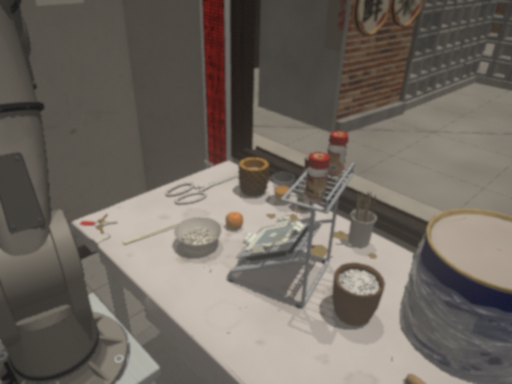

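View pics/b.png

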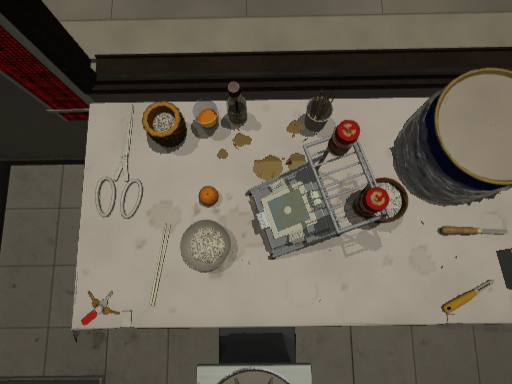

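The scene view shows the stand at (280,250), bowl at (197,235) and jar at (357,292). The top view shows the lid centred near (289,209), the shelf to its upper right, and the low tab at (263,218) facing the mandarin and bowl. I'll zoom in.

Run:
```python
import cv2,numpy as np
from bench import cams,sense
b=cv2.imread("pics/b.png")[130:265,235:395]
cv2.imwrite("pics/b2.png",cv2.resize(b,(800,675),interpolation=cv2.INTER_CUBIC)[0:600])
s=sense();E=cams.get_calibration("wrist")["extrinsics"]
from scipy.spatial.transform import Rotation as R
print(R.from_quat(s["ee_rot"]).inv().apply(E[:3,3]-s["eef_pos"]),R.from_quat(s["ee_rot"]).as_matrix(),R.from_quat(s["ee_rot"]).as_matrix().T@E[:3,:3])
```

```text
[ 0.06560112  0.00017136 -0.06988274] [[-9.39083908e-01  3.43687957e-01 -4.98321017e-05]
 [ 3.43687959e-01  9.39083907e-01 -3.99626585e-05]
 [ 3.30618403e-05 -5.46549829e-05 -9.99999998e-01]] [[-1.60612284e-03 -9.65549104e-01 -2.60215965e-01]
 [ 9.99998701e-01 -1.58579247e-03 -2.88069395e-04]
 [-1.34503372e-04 -2.60216089e-01  9.65550397e-01]]
```

View pics/b2.png

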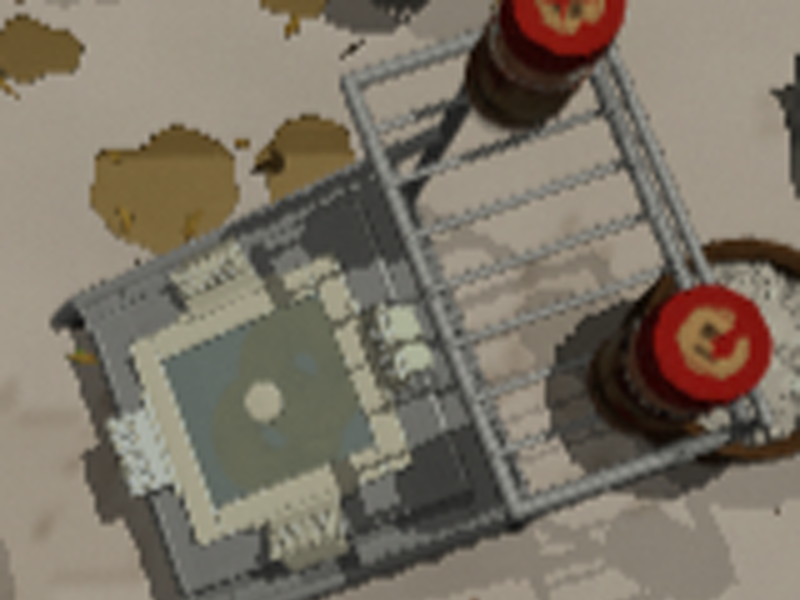

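The crop shows the vent at (263,401), frame corners near (133,345) and (200,540), the low tab at (140,452), left at (220,275), right at (308,525), high at (405,340), and the shelf bar running from (347,82) to (515,508). I'll fit the stand pose to these.

```bash
cat > geo.py <<'E'
import numpy as np
c,s=np.cos(np.pi/6),.5
def lid2stand(p): # lid coords -> stand coords
    x,y,z=p; return np.array([x*c-z*s, y, .115+x*s+z*c])
def s2w(p,pose):
    X,Y,a=pose[:3]; x,y,z=p
    return np.array([X+x*np.cos(a)-y*np.sin(a),Y+x*np.sin(a)+y*np.cos(a),z])
def proj(w,K):
    E=K["extrinsics"]; q=E[:3,:3].T@(w-E[:3,3]); return np.array([K["fx"]*q[0]/q[2]+K["cx"],K["fy"]*q[1]/q[2]+K["cy"]])
E
python3 - <<'E'
import numpy as np
from geo import *
from bench import cams
from scipy.optimize import least_squares
K=cams.get_calibration("top")
px={'v':(263,401),'c1':(133,345),'c2':(200,540),'b1':(347,82),'b2':(515,508)}
px={k:np.array([235+(u-2)/5,130+(v-2)/5]) for k,(u,v) in px.items()}
def pts(q):
    return {'v':lid2stand((0,0,.002)),'c1':lid2stand((-.066,.059,0)),'c2':lid2stand((-.066,-.059,0)),
     'b1':np.array([q[3],.1,.305]),'b2':np.array([q[3],-.1,.305])}
f=lambda q:np.concatenate([proj(s2w(p,q),K)-px[k] for k,p in pts(q).items()])
r=least_squares(f,[.56,-.1,-1.27,.06]);print(r.x,np.degrees(r.x[2]),r.fun.round(2))
for n,p in dict(low=(-.0845,0,.004),high=(.0845,0,.004),left=(0,.0775,.004),right=(0,-.0775,.004)).items():
    print(n,s2w(lid2stand(p),r.x).round(4))
    d=.0131; h={'low':(-.066-d,0,d+.004),'high':(.066+d,0,d+.004),'left':(0,.059+d,d+.004),'right':(0,-.059-d,d+.004)}[n]
    w=s2w(lid2stand(h),r.x);uv=proj(w,K);print('  open',w.round(4),((uv-[235,130])*5+2).round())
np.save("pose.npy",r.x)
E
```

```text
[ 0.56744356 -0.10104641 -1.25106627  0.05924852] -71.68081709750659 [ 0.47 -0.28 -0.68 -0.46  0.19  0.76  0.09 -0.18 -0.1   0.13]
low [ 0.5438 -0.0297  0.0762]
  open [ 0.5432 -0.0279  0.0903] [131. 452.]
high [ 0.5898 -0.1686  0.1607]
  open [ 0.5863 -0.158   0.1694] [386. 345.]
left [ 0.6404 -0.0748  0.1185]
  open [ 0.6332 -0.0703  0.1298] [207. 274.]
right [ 0.4932 -0.1235  0.1185]
  open [ 0.4963 -0.1156  0.1298] [301. 531.]
```

>>> drive_tool([
  [1, -0.06, -0.05, -0.02, -5],
  [1, -0.11, -0.07, -0.03, -10],
  [1, -0.16, -0.1, -0.05, -15],
  [1, -0.2, -0.13, -0.06, -20],
  [1, -0.24, -0.16, -0.07, -25],
  [1, -0.28, -0.19, -0.08, -30],
  [1, -0.32, -0.22, -0.09, -35],
  [1, -0.36, -0.25, -0.1, -38.4],
])

```text
clock: 1.9
eef_pos: [0.4578, 0.3149, 0.3946]
ee_rot: [-0.161, 0.987, 0.0, 0.0]
ft_force: [0.7, 0.5, -1.2]
grip_width: 1.001
gripper_force: 0.0
```

>>> drive_tool([
  [1, 0.007, -0.05, 0, 0],
  [1, 0.014, -0.1, -0.01, 0],
  [1, 0.022, -0.15, -0.01, 0],
  [1, 0.03, -0.2, -0.02, 0],
  [1, 0.04, -0.25, -0.025, 0],
  [1, 0.05, -0.3, -0.025, 0],
  [1, 0.06, -0.35, -0.025, 0],
  [1, 0.065, -0.4, -0.025, 0],
])

```text
clock: 2.7
eef_pos: [0.5189, -0.0783, 0.4194]
ee_rot: [-0.159, 0.987, 0.0, 0.001]
ft_force: [1.9, 0.1, 0.2]
grip_width: 0.998
gripper_force: 0.0
```

>>> drive_tool([
  [0, 0, 0, 0, 0],
  [0, 0, 0, 0, 0],
  [0, 0, 0, 0, 0],
  [0, 0, 0, 0, 0],
])

```text
clock: 3.1
eef_pos: [0.5193, -0.0748, 0.4189]
ee_rot: [-0.16, 0.987, 0.0, -0.0]
ft_force: [0.1, 0.4, -0.4]
grip_width: 0.327
gripper_force: 0.0
```

Run:
```python
from bench import sense,cams,models
import cv2,pickle
K=cams.get_calibration("wrist");a=cams.camera("wrist")
pickle.dump(K,open("K1.pkl","wb"))
cv2.imwrite("pics/w1.png",cv2.resize(cv2.cvtColor(a,4),(768,576),interpolation=cv2.INTER_CUBIC))
print(sense()["eef_pos"],K["fx"])
for n in["lid_centre","tab_low_pad","tab_high_pad","tab_left_pad","tab_right_pad"]:
  print(n,[( [round(float(v),3) for v in r["position"]],round(r["confidence"],2)) for r in models.search_frame(n,"wrist")])
```

```text
[ 0.5193537  -0.07492448  0.41889284] 324.92379437706427
lid_centre []
tab_low_pad [([0.541, -0.032, 0.087], 0.72), ([0.583, -0.158, 0.17], 0.6)]
tab_high_pad [([0.584, -0.159, 0.174], 0.83), ([0.557, -0.115, 0.125], 0.46), ([0.544, -0.029, 0.089], 0.32)]
tab_left_pad [([0.625, -0.065, 0.123], 0.67)]
tab_right_pad [([0.494, -0.118, 0.132], 0.92)]
```

View pics/w1.png

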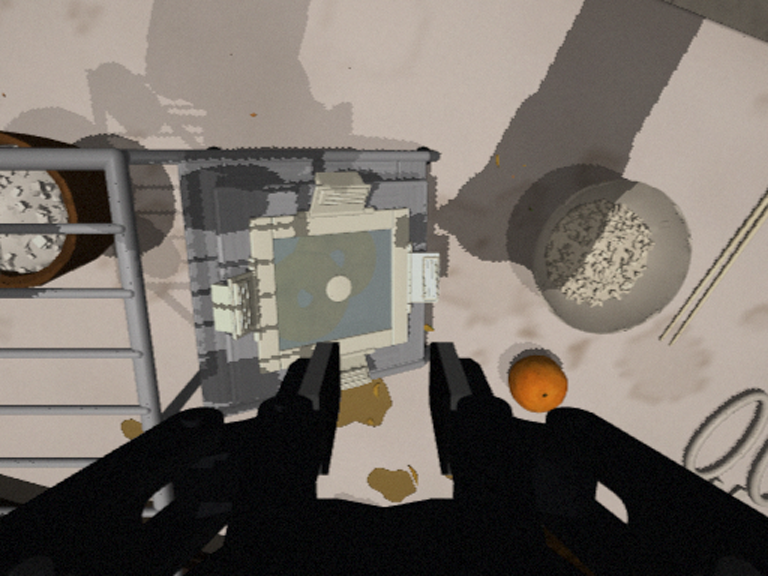

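The wrist view shows the lid seen from above the slope. The vent is at (339,288), frame corners at about (410,208) and (250,220), the low pad at (427,277), the high tab at (237,303), the right tab at (340,195), and the bar is on the left. I'll refit using both views.

```bash
cat > fit.py <<'E'
import numpy as np,pickle
from geo import *
from bench import cams,sense
from scipy.optimize import least_squares
from scipy.spatial.transform import Rotation as R
K=cams.get_calibration("top");W=pickle.load(open("K1.pkl","rb"))
T=lambda u,v:np.array([235+(u-2)/5,130+(v-2)/5]); V=lambda u,v:np.array([u/1.5-.17,v/1.5-.17])
def op(h,sg,ax): # open pad: hinge h, rotated 45deg, 4mm thick
    r=h+(18.5-4)*.0007071; z=(18.5+4)*.0007071
    return lid2stand((sg*r,0,z) if ax==0 else (0,sg*r,z))
vent=lid2stand((0,0,.002)); C=lambda a,b:lid2stand((a*.066,b*.059,0))
B=lambda q,y:np.array([q[3],y,.305])
obs=[(K,lambda q:vent,T(263,401)),(K,lambda q:C(-1,1),T(133,345)),(K,lambda q:C(-1,-1),T(200,540)),
(K,lambda q:B(q,.1),T(347,82)),(K,lambda q:B(q,-.1),T(515,508)),
(K,lambda q:op(.066,-1,0),T(140,452)),(K,lambda q:op(.059,1,1),T(220,275)),(K,lambda q:op(.059,-1,1),T(308,525)),(K,lambda q:op(.066,1,0),T(400,342)),
(W,lambda q:vent,V(339,288)),(W,lambda q:C(-1,-1),V(410,208)),(W,lambda q:C(1,-1),V(250,219)),
(W,lambda q:op(.066,-1,0),V(427,277)),(W,lambda q:op(.066,1,0),V(236,303)),(W,lambda q:op(.059,-1,1),V(340,195)),(W,lambda q:B(q,-.1),V(117,154))]
f=lambda q:np.concatenate([proj(s2w(p(q),q),k)-u for k,p,u in obs])
r=least_squares(f,[.56,-.1,-1.27,.06],loss="soft_l1");print(r.x.round(4),np.degrees(r.x[2]));print(f(r.x).reshape(-1,2).round(1).tolist())
np.save("pose.npy",r.x)
E
python3 fit.py
python3 - <<'E'
from geo import *
from bench import sense
from scipy.spatial.transform import Rotation as R
q=np.load("pose.npy");s=sense();a=q[2];d=s["eef_pos"]-[q[0],q[1],0]
print("tcp in stand",d[0]*np.cos(a)+d[1]*np.sin(a),-d[0]*np.sin(a)+d[1]*np.cos(a),d[2],s["grip_width"])
M=R.from_quat(s["ee_rot"]).as_matrix();print(np.degrees(np.arctan2(M[1,1],M[0,1])),np.degrees(a)+180)
E
```

```text
[ 0.5654 -0.1015 -1.2621  0.0587] -72.31370424294255
[[0.7, 0.5], [-0.3, -0.0], [0.1, 1.4], [0.7, 0.9], [-0.4, 1.6], [-0.7, 0.1], [-1.5, 1.5], [-1.6, 0.9], [-3.3, 2.0], [-2.6, -1.0], [-2.7, -0.3], [-2.7, -2.2], [-1.5, 1.5], [4.4, 1.1], [1.1, 2.9], [-0.1, 0.7]]
tcp in stand -0.03859104397569381 -0.03601389185077045 0.41893508078693553 0.0020285273828631397
108.33471349651133 107.68629575705745
```

```bash
sed -i 's/,(K,lambda q:op(.066,1,0),T(400,342))//; s/(W,lambda q:op(.066,1,0),V(236,303)),//' fit.py; python3 fit.py
```

```text
[ 0.5651 -0.1001 -1.2587  0.0599] -72.1200413425871
[[0.1, 0.6], [-0.9, 0.2], [-0.3, 1.5], [0.4, 0.8], [-0.5, 1.5], [-1.2, 0.3], [-2.1, 1.6], [-2.1, 1.0], [-1.4, -0.9], [-1.7, -0.3], [-1.4, -1.9], [-0.4, 1.5], [2.2, 3.1], [-0.1, 1.4]]
```

```bash
cat > to.py <<'E'
import sys
from geo import *
from bench import sense
from scipy.spatial.transform import Rotation as R
q=np.load("pose.npy");s=sense();a=q[2]
d=s["eef_pos"]-[q[0],q[1],0]
print("tcp stand",np.round([d[0]*np.cos(a)+d[1]*np.sin(a),-d[0]*np.sin(a)+d[1]*np.cos(a),d[2]],4),"grip",round(s["grip_width"],3),"f",s["ft_force"].round(1))
for t in sys.argv[1:]:
    w=s2w(np.array(eval(t)),q); print(t,"shift",R.from_quat(s["ee_rot"]).inv().apply(w-s["eef_pos"]).round(4))
E
python3 to.py "(-.012,-.080,.233)"
```

```text
tcp stand [-0.0373 -0.0361  0.4189] grip 0.002 f [-1.2 -0.4  0.1]
(-.012,-.080,.233) shift [ 0.0442 -0.0249  0.1859]
```

>>> drive_tool([
  [0, 0.03, -0.02, 0.03, 0],
  [0, 0.044, -0.025, 0.07, 0],
  [0, 0.044, -0.025, 0.11, 0],
  [0, 0.044, -0.025, 0.145, 0],
  [0, 0.044, -0.025, 0.17, 0],
  [0, 0.044, -0.025, 0.186, 0],
  [0, 0.044, -0.025, 0.186, 0],
  [0, 0.044, -0.025, 0.186, 0],
])

```text
clock: 4.2
eef_pos: [0.4856, -0.1137, 0.2333]
ee_rot: [-0.159, 0.987, -0.0, -0.0]
ft_force: [1.4, 1.0, -0.2]
grip_width: -0.002
gripper_force: 0.0
```

```bash
python3 to.py "(-.012,-.080,.233)"
python3 - <<'E'
from bench import cams
import cv2
cv2.imwrite("pics/w2.png",cv2.cvtColor(cams.camera("wrist"),4))
E
```

```text
tcp stand [-0.0115 -0.0798  0.2333] grip -0.002 f [ 1.4  1.  -0.2]
(-.012,-.080,.233) shift [0.0002 0.0005 0.0003]
```

View pics/w2.png

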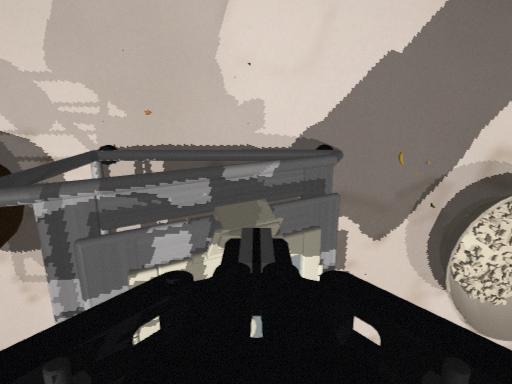

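The closed fingertips at (256,235) line up across the slope with the right tab at (247,212). Pressing slowly.

>>> drive_tool([
  [0, 0, 0, 0.015, 0],
  [0, 0, 0, 0.024, 0],
  [0, 0, 0, 0.027, 0],
  [0, 0, 0, 0.03, 0],
  [0, 0, 0, 0.032, 0],
  [0, 0, 0, 0.034, 0],
  [0, 0, 0, 0.036, 0],
  [0, 0, 0, 0.038, 0],
])

```text
clock: 5.05
eef_pos: [0.4859, -0.1138, 0.1954]
ee_rot: [-0.159, 0.987, -0.0, 0.001]
ft_force: [-1.5, 0.3, 9.1]
grip_width: 0.0
gripper_force: 4.1
```

>>> drive_tool([
  [0, 0, 0, 0.001, 0],
  [0, 0, 0, 0.002, 0],
  [0, 0, 0, 0.003, 0],
  [0, 0, 0, 0.004, 0],
])

```text
clock: 5.45
eef_pos: [0.486, -0.1138, 0.1916]
ee_rot: [-0.159, 0.987, -0.0, 0.001]
ft_force: [-1.4, -0.7, 12.5]
grip_width: -0.002
gripper_force: 5.3
```

>>> drive_tool([
  [0, 0, 0, 0.001, 0],
  [0, 0, 0, 0.002, 0],
  [0, 0, 0, 0.003, 0],
  [0, 0, 0, 0.004, 0],
])

```text
clock: 5.85
eef_pos: [0.4858, -0.1137, 0.1873]
ee_rot: [-0.159, 0.987, -0.0, 0.0]
ft_force: [-0.8, -0.7, 9.3]
grip_width: 0.004
gripper_force: 3.8
```

>>> drive_tool([
  [0, 0, 0, 0.002, 0],
  [0, 0, 0, 0.004, 0],
  [0, 0, 0, 0.006, 0],
  [0, 0, 0, 0.006, 0],
])

```text
clock: 6.25
eef_pos: [0.4862, -0.1136, 0.1816]
ee_rot: [-0.159, 0.987, -0.0, 0.001]
ft_force: [-0.4, 1.2, 14.5]
grip_width: 0.002
gripper_force: 6.7
```

>>> drive_tool([
  [0, 0, 0, -0.015, 0],
  [0, 0, 0, -0.045, 0],
  [0, 0, 0, -0.075, 0],
  [0, 0, 0, -0.1, 0],
  [0, 0, 0, -0.1, 0],
  [0, 0, 0, -0.1, 0],
])

```text
clock: 6.85
eef_pos: [0.4855, -0.1135, 0.2811]
ee_rot: [-0.159, 0.987, 0.0, 0.001]
ft_force: [-0.3, 0.7, -0.2]
grip_width: 0.001
gripper_force: 0.0
```

```bash
python3 to.py "(-.012,.080,.26)" "(-.012,.080,.205)"
python3 - <<'E'
from bench import cams
import cv2
cv2.imwrite("pics/w3.png",cv2.cvtColor(cams.camera("wrist"),4))
E
```

```text
tcp stand [-0.0117 -0.0799  0.2811] grip 0.001 f [-0.3  0.7 -0.2]
(-.012,.080,.26) shift [-0.1599 -0.0009  0.0212]
(-.012,.080,.205) shift [-0.1598 -0.0009  0.0762]
```

View pics/w3.png

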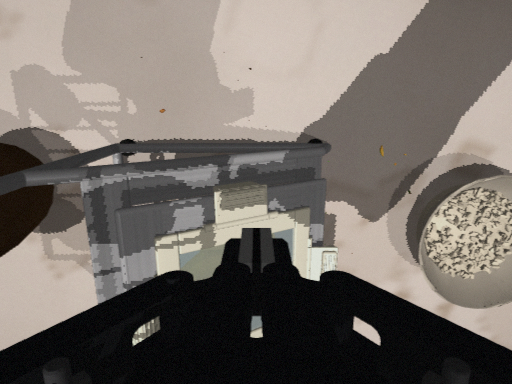

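The right tab now lies flat at (242,203), parallel to the lid. Next is the left tab.

>>> drive_tool([
  [0, -0.04, 0, 0, 0],
  [0, -0.08, 0, 0, 0],
  [0, -0.12, 0, 0, 0],
  [0, -0.16, 0, 0.02, 0],
  [0, -0.16, 0, 0.05, 0],
  [0, -0.16, 0, 0.07, 0],
  [0, -0.16, 0, 0.077, 0],
  [0, -0.16, 0, 0.08, 0],
])

```text
clock: 7.7
eef_pos: [0.6367, -0.0636, 0.1997]
ee_rot: [-0.159, 0.987, 0.0, -0.001]
ft_force: [-3.0, 0.7, 4.2]
grip_width: -0.002
gripper_force: 1.8
```

>>> drive_tool([
  [0, 0, 0, 0.002, 0],
  [0, 0, 0, 0.004, 0],
  [0, 0, 0, 0.006, 0],
  [0, 0, 0, 0.007, 0],
  [0, 0, 0, 0.008, 0],
  [0, 0, 0, 0.009, 0],
  [0, 0, 0, 0.01, 0],
])

```text
clock: 8.4
eef_pos: [0.6385, -0.0636, 0.1928]
ee_rot: [-0.159, 0.987, -0.0, 0.002]
ft_force: [-0.6, 0.2, 10.5]
grip_width: 0.001
gripper_force: 4.8
```

>>> drive_tool([
  [0, 0, 0, 0.001, 0],
  [0, 0, 0, 0.002, 0],
  [0, 0, 0, 0.003, 0],
  [0, 0, 0, 0.004, 0],
])

```text
clock: 8.8
eef_pos: [0.6383, -0.0633, 0.1884]
ee_rot: [-0.159, 0.987, -0.0, 0.002]
ft_force: [2.4, 0.3, 7.5]
grip_width: 0.004
gripper_force: 3.4
```

Force dropped again, so it probably snapped. Seating it, then retracting.

>>> drive_tool([
  [0, 0, 0, 0.002, 0],
  [0, 0, 0, 0.004, 0],
  [0, 0, 0, 0.006, 0],
  [0, 0, 0, 0.007, 0],
  [0, 0, 0, 0.007, 0],
])

```text
clock: 9.3
eef_pos: [0.6387, -0.0638, 0.1819]
ee_rot: [-0.159, 0.987, -0.0, 0.002]
ft_force: [0.0, -0.1, 15.2]
grip_width: -0.001
gripper_force: 6.8
```

>>> drive_tool([
  [0, 0, 0, -0.015, 0],
  [0, 0, 0, -0.045, 0],
  [0, 0, 0, -0.075, 0],
  [0, 0, 0, -0.1, 0],
  [0, 0, 0, -0.1, 0],
  [0, 0, 0, -0.1, 0],
])

```text
clock: 9.9
eef_pos: [0.6374, -0.0634, 0.281]
ee_rot: [-0.159, 0.987, 0.0, 0.001]
ft_force: [-0.2, 0.4, -0.1]
grip_width: 0.003
gripper_force: 0.0
```

```bash
python3 to.py "(-.0855,0,.26)" "(-.0855,0,.170)"
```

```text
tcp stand [-0.0128  0.08    0.281 ] grip 0.003 f [-0.2  0.4 -0.1]
(-.0855,0,.26) shift [0.0795 0.0733 0.0208]
(-.0855,0,.170) shift [0.0797 0.0733 0.1108]
```

>>> drive_tool([
  [0, 0.03, 0.03, 0, 0],
  [0, 0.06, 0.06, 0, 0],
  [0, 0.08, 0.076, 0.01, 0],
  [0, 0.08, 0.076, 0.04, 0],
  [0, 0.08, 0.076, 0.075, 0],
  [0, 0.08, 0.076, 0.1, 0],
  [0, 0.08, 0.076, 0.11, 0],
  [0, 0.08, 0.076, 0.114, 0],
])

```text
clock: 10.7
eef_pos: [0.5369, -0.0165, 0.1649]
ee_rot: [-0.159, 0.987, -0.0, -0.001]
ft_force: [0.8, -0.2, 0.4]
grip_width: -0.002
gripper_force: 0.0
```

>>> drive_tool([
  [0, 0, 0, 0.002, 0],
  [0, 0, 0, 0.004, 0],
  [0, 0, 0, 0.006, 0],
  [0, 0, 0, 0.008, 0],
  [0, 0, 0, 0.01, 0],
])

```text
clock: 11.2
eef_pos: [0.538, -0.0165, 0.1564]
ee_rot: [-0.159, 0.987, -0.0, 0.001]
ft_force: [0.6, -2.4, 6.0]
grip_width: -0.002
gripper_force: 2.6
```

>>> drive_tool([
  [0, 0, 0, 0.001, 0],
  [0, 0, 0, 0.003, 0],
  [0, 0, 0, 0.004, 0],
  [0, 0, 0, 0.005, 0],
])

```text
clock: 11.6
eef_pos: [0.5381, -0.0167, 0.1514]
ee_rot: [-0.159, 0.987, -0.0, 0.001]
ft_force: [0.7, -2.3, 8.7]
grip_width: 0.001
gripper_force: 3.3
```

>>> drive_tool([
  [0, 0, 0, 0.001, 0],
  [0, 0, 0, 0.002, 0],
  [0, 0, 0, 0.003, 0],
  [0, 0, 0, 0.004, 0],
])

```text
clock: 12.0
eef_pos: [0.5375, -0.0162, 0.1468]
ee_rot: [-0.159, 0.987, 0.0, -0.0]
ft_force: [-1.1, 2.2, 1.2]
grip_width: 0.0
gripper_force: 1.0
```

>>> drive_tool([
  [0, 0, 0, 0.001, 0],
  [0, 0, 0, 0.002, 0],
  [0, 0, 0, 0.003, 0],
  [0, 0, 0, 0.004, 0],
])

```text
clock: 12.4
eef_pos: [0.5375, -0.0164, 0.1429]
ee_rot: [-0.159, 0.987, -0.0, -0.0]
ft_force: [-1.3, 0.3, 4.3]
grip_width: 0.0
gripper_force: 1.9
```

>>> drive_tool([
  [0, 0, 0, 0.001, 0],
  [0, 0, 0, 0.002, 0],
  [0, 0, 0, 0.003, 0],
  [0, 0, 0, 0.003, 0],
])

```text
clock: 12.8
eef_pos: [0.5378, -0.0166, 0.1401]
ee_rot: [-0.159, 0.987, -0.0, 0.0]
ft_force: [-0.0, 0.5, 7.8]
grip_width: -0.0
gripper_force: 3.1
```

>>> drive_tool([
  [0, 0, 0, 0.002, 0],
  [0, 0, 0, 0.004, 0],
  [0, 0, 0, 0.004, 0],
  [0, 0, 0, -0.01, 0],
  [0, 0, 0, -0.04, 0],
  [0, 0, 0, -0.08, 0],
  [0, 0, 0, -0.12, 0],
  [0, 0, 0, -0.16, 0],
])

```text
clock: 13.6
eef_pos: [0.537, -0.0168, 0.3021]
ee_rot: [-0.159, 0.987, -0.0, -0.0]
ft_force: [0.8, -0.1, 0.2]
grip_width: -0.0
gripper_force: 0.0
```

>>> drive_tool([
  [1, 0, 0, -0.03, 0],
  [1, 0, -0.03, -0.04, 0],
  [1, 0, -0.045, -0.04, 0],
  [1, 0, -0.058, -0.04, 0],
  [1, 0, -0.058, -0.04, 0],
  [1, 0, -0.058, -0.04, 0],
  [1, 0, -0.058, -0.04, 0],
])

```text
clock: 14.3
eef_pos: [0.5555, -0.0706, 0.3396]
ee_rot: [-0.159, 0.987, 0.0, -0.0]
ft_force: [-0.3, -0.3, 0.4]
grip_width: 1.0
gripper_force: 0.0
```

```bash
python3 to.py "(-.03,0,.26)" "(-.03,0,.224)"
python3 - <<'E'
from bench import cams,models
import cv2
cv2.imwrite("pics/w4.png",cv2.cvtColor(cams.camera("wrist"),4))
E
```

```text
tcp stand [-3.100e-02 -1.000e-04  3.396e-01] grip 1.0 f [-0.3 -0.3  0.4]
(-.03,0,.26) shift [-0.0002 -0.0011  0.0796]
(-.03,0,.224) shift [-0.0002 -0.0011  0.1156]
```

View pics/w4.png

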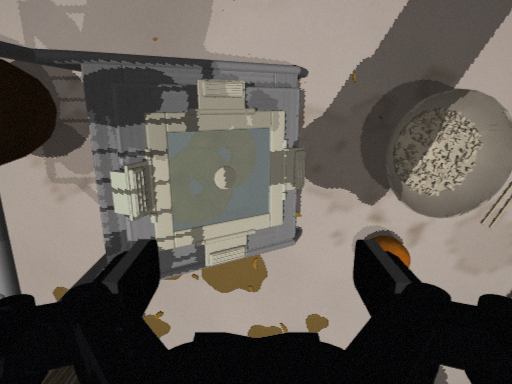

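All three pressed tabs lie flat: right (222,95), left (228,255) and low (290,168). The high tab still stands at (130,190). I'll descend with the open hand in front of the shelf bar.

>>> drive_tool([
  [1, 0, 0, 0.02, 0],
  [1, 0, 0, 0.04, 0],
  [1, 0, 0, 0.06, 0],
  [1, 0, 0, 0.08, 0],
  [1, 0, 0, 0.1, 0],
  [1, 0, 0, 0.115, 0],
  [1, 0, 0, 0.115, 0],
])

```text
clock: 15.05
eef_pos: [0.5549, -0.0709, 0.2232]
ee_rot: [-0.159, 0.987, 0.0, -0.002]
ft_force: [0.5, 0.2, -0.2]
grip_width: 0.997
gripper_force: 0.0
```

>>> drive_tool([
  [1, 0, -0.005, 0, 0],
  [1, 0, -0.01, 0, 0],
  [1, 0, -0.015, 0, 0],
  [1, 0, -0.02, 0, 0],
  [1, 0, -0.02, 0, 0],
])

```text
clock: 15.55
eef_pos: [0.5622, -0.0914, 0.2253]
ee_rot: [-0.158, 0.987, -0.0, 0.0]
ft_force: [-0.8, -0.5, -0.2]
grip_width: 0.997
gripper_force: 0.0
```

```bash
python3 to.py "(0.005,0,.224)"
python3 - <<'E'
from bench import cams,models
import cv2
a=cams.camera("wrist");b=cams.camera("scene")[150:310,200:400]
import numpy as np
b=cv2.resize(b,(480,384),interpolation=cv2.INTER_CUBIC)
cv2.imwrite("pics/w5.png",cv2.resize(cv2.cvtColor(np.hstack([a[:, :300],b]),4),None,fx=1,fy=1))
E
```

```text
tcp stand [-9.200e-03 -1.000e-04  2.253e-01] grip 0.997 f [-0.8 -0.5 -0.2]
(0.005,0,.224) shift [ 0.     -0.0142  0.0013]
```

View pics/w5.png

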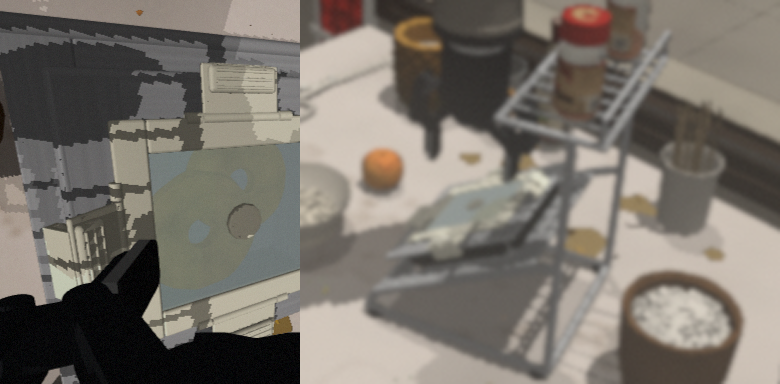

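The finger stands just inside the upright high tab, at about (140,245) in the wrist image, and the hand's body is in front of the bar with no contact. I'll push toward the back in small steps.

>>> drive_tool([
  [1, 0, -0.002, 0, 0],
  [1, 0, -0.004, 0, 0],
  [1, 0, -0.006, 0, 0],
  [1, 0, -0.008, 0, 0],
])

```text
clock: 16.05
eef_pos: [0.5646, -0.0981, 0.2249]
ee_rot: [-0.159, 0.987, -0.0, -0.0]
ft_force: [-1.4, -0.6, 0.2]
grip_width: 1.002
gripper_force: 0.0
```

>>> drive_tool([
  [1, 0, -0.002, 0, 0],
  [1, 0, -0.003, 0, 0],
  [1, 0, -0.004, 0, 0],
])

```text
clock: 16.35
eef_pos: [0.5658, -0.1019, 0.2249]
ee_rot: [-0.159, 0.987, -0.0, -0.0]
ft_force: [-0.2, -0.0, -0.1]
grip_width: 1.0
gripper_force: 0.0
```

>>> drive_tool([
  [1, 0, -0.001, 0, 0],
  [1, 0, -0.002, 0, 0],
  [1, 0, -0.003, 0, 0],
])

```text
clock: 16.65
eef_pos: [0.5667, -0.1047, 0.2249]
ee_rot: [-0.159, 0.987, -0.0, -0.0]
ft_force: [-0.2, 0.3, 0.2]
grip_width: 1.002
gripper_force: 0.1
```

>>> drive_tool([
  [1, 0, -0.001, 0, 0],
  [1, 0, -0.002, 0, 0],
  [1, 0, -0.003, 0, 0],
])

```text
clock: 16.95
eef_pos: [0.5676, -0.1076, 0.2249]
ee_rot: [-0.159, 0.987, -0.0, -0.0]
ft_force: [0.5, -0.1, 0.3]
grip_width: 1.001
gripper_force: 0.1
```

>>> drive_tool([
  [1, 0, -0.001, 0, 0],
  [1, 0, -0.002, 0, 0],
])

```text
clock: 17.15
eef_pos: [0.5683, -0.1095, 0.2249]
ee_rot: [-0.159, 0.987, -0.0, -0.0]
ft_force: [-0.5, 0.2, -0.2]
grip_width: 0.998
gripper_force: 0.1
```

```bash
python3 to.py
python3 - <<'E'
from bench import cams,models
import cv2
import numpy as np
a=cams.camera("wrist");b=cams.camera("top")[130:230,260:370]
b=cv2.resize(b,(422,384),interpolation=cv2.INTER_CUBIC)
cv2.imwrite("pics/w6.png",cv2.cvtColor(np.hstack([a[:, :300],b]),4))
E
```

```text
tcp stand [9.900e-03 1.000e-04 2.249e-01] grip 0.998 f [-0.5  0.2 -0.2]
```

View pics/w6.png

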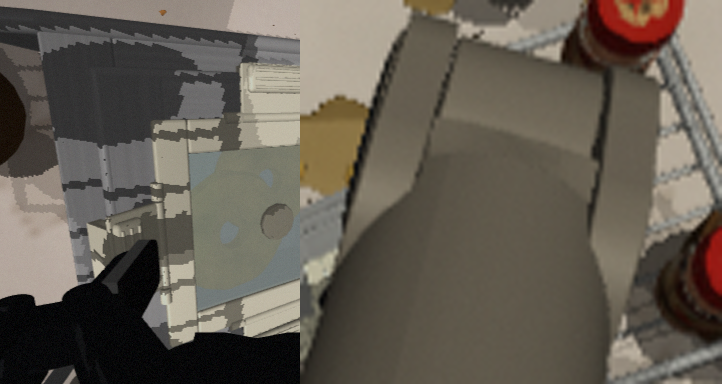

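The finger is leaning on the tab at about (130,235), and the wrist link is near the shelf without touching. Now pressing down slowly.

>>> drive_tool([
  [1, 0, 0, 0.001, 0],
  [1, 0, 0, 0.002, 0],
  [1, 0, 0, 0.003, 0],
  [1, 0, 0, 0.004, 0],
])

```text
clock: 17.65
eef_pos: [0.5683, -0.1093, 0.2208]
ee_rot: [-0.159, 0.987, 0.0, 0.0]
ft_force: [-0.8, 0.9, 1.7]
grip_width: 0.996
gripper_force: 1.0
```

>>> drive_tool([
  [1, 0, 0, 0.001, 0],
  [1, 0, 0, 0.002, 0],
  [1, 0, 0, 0.003, 0],
])

```text
clock: 17.95
eef_pos: [0.5684, -0.1093, 0.218]
ee_rot: [-0.159, 0.987, 0.0, 0.0]
ft_force: [-0.1, 1.8, 4.6]
grip_width: 0.998
gripper_force: 2.0
```

>>> drive_tool([
  [1, 0, 0, 0.001, 0],
  [1, 0, 0, 0.002, 0],
  [1, 0, 0, 0.003, 0],
])

```text
clock: 18.25
eef_pos: [0.5684, -0.1093, 0.215]
ee_rot: [-0.159, 0.987, 0.0, 0.0]
ft_force: [-1.6, 2.2, 7.1]
grip_width: 1.0
gripper_force: 3.2
```

>>> drive_tool([
  [1, 0, 0, 0.001, 0],
  [1, 0, 0, 0.002, 0],
  [1, 0, 0, 0.003, 0],
])

```text
clock: 18.55
eef_pos: [0.5686, -0.1093, 0.2122]
ee_rot: [-0.159, 0.987, 0.0, 0.0]
ft_force: [-1.9, 2.8, 9.9]
grip_width: 1.001
gripper_force: 4.3
```

>>> drive_tool([
  [1, 0, 0, 0.001, 0],
  [1, 0, 0, 0.002, 0],
  [1, 0, 0, 0.003, 0],
])

```text
clock: 18.85
eef_pos: [0.5687, -0.1092, 0.2094]
ee_rot: [-0.159, 0.987, 0.0, 0.001]
ft_force: [-1.3, 2.7, 11.7]
grip_width: 1.001
gripper_force: 5.4
```

>>> drive_tool([
  [1, 0, 0, 0.001, 0],
  [1, 0, 0, 0.002, 0],
  [1, 0, 0, 0.003, 0],
])

```text
clock: 19.15
eef_pos: [0.5686, -0.1086, 0.2062]
ee_rot: [-0.159, 0.987, 0.0, 0.0]
ft_force: [-3.1, 6.7, 9.8]
grip_width: 1.001
gripper_force: 5.5
```

>>> drive_tool([
  [1, 0, 0, 0.001, 0],
  [1, 0, 0, 0.002, 0],
  [1, 0, 0, 0.003, 0],
])

```text
clock: 19.45
eef_pos: [0.5686, -0.1085, 0.2032]
ee_rot: [-0.159, 0.987, 0.0, 0.0]
ft_force: [-2.6, 7.2, 12.4]
grip_width: 0.999
gripper_force: 5.9
```

>>> drive_tool([
  [1, 0, 0, 0.001, 0],
  [1, 0, 0, 0.002, 0],
  [1, 0, 0, 0.003, 0],
])

```text
clock: 19.75
eef_pos: [0.5687, -0.1088, 0.2005]
ee_rot: [-0.159, 0.987, 0.0, 0.001]
ft_force: [-3.4, 5.5, 13.9]
grip_width: 1.002
gripper_force: 7.9
```

```bash
python3 to.py
python3 - <<'E'
from bench import cams
import cv2
a=cams.camera("wrist")
cv2.imwrite("pics/w7.png",cv2.resize(cv2.cvtColor(a[150:330, :240],4),(800,600),interpolation=cv2.INTER_CUBIC))
E
```

```text
tcp stand [0.0094 0.0007 0.2005] grip 1.002 f [-3.4  5.5 13.9]
```

View pics/w7.png

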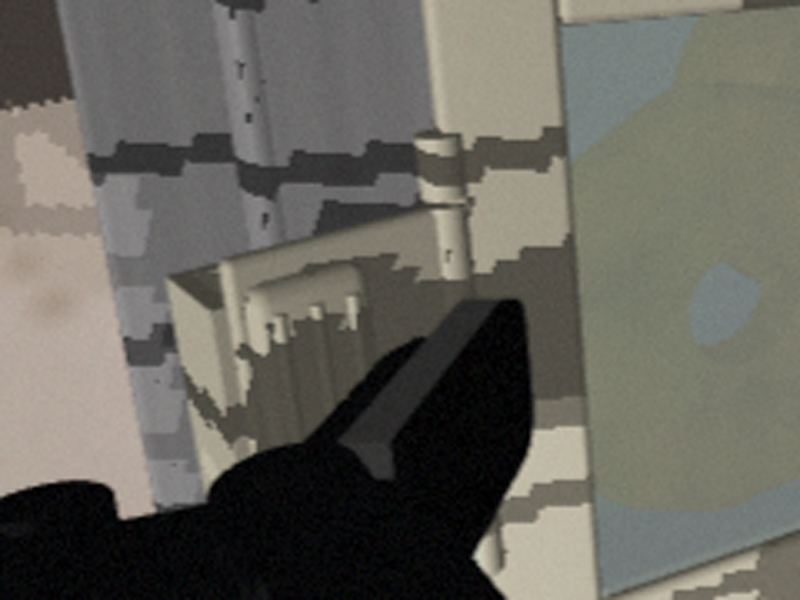

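The fingertip sits over the hinge, so the lever is too short and the tab is only part way down. I'll lift and move farther back, feeling for the bar.

>>> drive_tool([
  [1, 0, 0, -0.005, 0],
  [1, 0, 0, -0.012, 0],
  [1, 0, 0, -0.018, 0],
  [1, 0, 0, -0.018, 0],
  [1, 0, -0.001, -0.018, 0],
  [1, 0, -0.002, -0.018, 0],
  [1, 0, -0.003, -0.018, 0],
])

```text
clock: 20.5
eef_pos: [0.569, -0.1117, 0.2174]
ee_rot: [-0.159, 0.987, 0.0, -0.0]
ft_force: [-1.8, 6.2, 1.7]
grip_width: 0.999
gripper_force: 3.0
```

>>> drive_tool([
  [1, 0, -0.001, 0, 0],
  [1, 0, -0.002, 0, 0],
  [1, 0, -0.002, 0, 0],
])

```text
clock: 20.8
eef_pos: [0.5694, -0.1131, 0.2172]
ee_rot: [-0.159, 0.987, 0.001, -0.001]
ft_force: [-3.1, 8.7, 0.7]
grip_width: 1.002
gripper_force: 4.6
```

>>> drive_tool([
  [1, 0, -0.001, 0, 0],
  [1, 0, -0.002, 0, 0],
  [1, 0, -0.002, 0, 0],
])

```text
clock: 21.1
eef_pos: [0.5698, -0.1142, 0.2169]
ee_rot: [-0.16, 0.987, 0.001, -0.001]
ft_force: [-4.0, 12.8, -0.8]
grip_width: 1.001
gripper_force: 6.5
```

>>> drive_tool([
  [1, 0, 0.003, -0.003, 0],
  [1, 0, 0.003, -0.008, 0],
  [1, 0, 0.002, -0.011, 0],
  [1, 0, 0, -0.011, 0],
  [1, 0, 0, -0.011, 0],
])

```text
clock: 21.6
eef_pos: [0.5706, -0.1168, 0.229]
ee_rot: [-0.159, 0.987, -0.0, 0.0]
ft_force: [0.3, 0.3, 0.5]
grip_width: 0.999
gripper_force: 0.0
```

>>> drive_tool([
  [1, 0, -0.001, 0, 0],
  [1, 0, -0.002, 0, 0],
  [1, 0, -0.002, 0, 0],
])

```text
clock: 21.9
eef_pos: [0.5709, -0.1176, 0.2287]
ee_rot: [-0.159, 0.987, 0.0, -0.0]
ft_force: [-2.0, 3.9, 0.3]
grip_width: 0.997
gripper_force: 0.0
```

>>> drive_tool([
  [1, 0, -0.001, 0, 0],
  [1, 0, -0.002, 0, 0],
  [1, 0, -0.002, 0, 0],
])

```text
clock: 22.2
eef_pos: [0.5711, -0.1177, 0.2285]
ee_rot: [-0.16, 0.987, 0.001, -0.001]
ft_force: [-10.6, 16.7, 5.7]
grip_width: 1.001
gripper_force: 0.0
```

The body meets the bar here, since the finger force is 0. I'll back off 3.5 mm, which still leaves the finger about 7 mm farther out than before, and press.

>>> drive_tool([
  [1, 0, 0.0035, 0, 0],
  [1, 0, 0.0035, 0, 0],
  [1, 0, 0.0035, 0.002, 0],
  [1, 0, 0.0035, 0.004, 0],
  [1, 0, 0.0035, 0.006, 0],
])

```text
clock: 22.7
eef_pos: [0.5709, -0.1168, 0.223]
ee_rot: [-0.159, 0.987, -0.0, 0.0]
ft_force: [-0.8, 0.7, 5.9]
grip_width: 0.999
gripper_force: 2.5
```

>>> drive_tool([
  [1, 0, 0, 0.001, 0],
  [1, 0, 0, 0.002, 0],
  [1, 0, 0, 0.003, 0],
  [1, 0, 0, 0.004, 0],
])

```text
clock: 23.1
eef_pos: [0.5711, -0.1167, 0.2192]
ee_rot: [-0.159, 0.987, -0.0, 0.0]
ft_force: [-0.5, 0.9, 9.8]
grip_width: 0.998
gripper_force: 4.0
```

>>> drive_tool([
  [1, 0, 0, 0.001, 0],
  [1, 0, 0, 0.002, 0],
  [1, 0, 0, 0.003, 0],
])

```text
clock: 23.4
eef_pos: [0.5712, -0.1167, 0.2165]
ee_rot: [-0.159, 0.987, -0.0, 0.001]
ft_force: [-1.9, 1.5, 11.9]
grip_width: 1.0
gripper_force: 5.4
```

>>> drive_tool([
  [1, 0, 0, 0.001, 0],
  [1, 0, 0, 0.002, 0],
  [1, 0, 0, 0.003, 0],
])

```text
clock: 23.7
eef_pos: [0.5714, -0.1167, 0.2137]
ee_rot: [-0.159, 0.987, -0.0, 0.001]
ft_force: [-1.8, 2.4, 15.7]
grip_width: 0.999
gripper_force: 6.7
```

>>> drive_tool([
  [1, 0, 0, 0.001, 0],
  [1, 0, 0, 0.002, 0],
  [1, 0, 0, 0.003, 0],
])

```text
clock: 24.0
eef_pos: [0.5712, -0.1164, 0.2103]
ee_rot: [-0.159, 0.987, -0.0, 0.001]
ft_force: [-0.2, 1.6, 10.7]
grip_width: 1.0
gripper_force: 5.2
```

>>> drive_tool([
  [1, 0, 0, 0.001, 0],
  [1, 0, 0, 0.002, 0],
  [1, 0, 0, 0.003, 0],
])

```text
clock: 24.3
eef_pos: [0.5716, -0.1174, 0.2079]
ee_rot: [-0.159, 0.987, -0.001, 0.001]
ft_force: [-1.4, -2.6, 17.3]
grip_width: 1.0
gripper_force: 7.2
```

>>> drive_tool([
  [1, 0, 0, 0.001, 0],
  [1, 0, 0, 0.002, 0],
  [1, 0, 0, 0.002, 0],
])

```text
clock: 24.6
eef_pos: [0.5717, -0.1175, 0.2061]
ee_rot: [-0.159, 0.987, -0.001, 0.001]
ft_force: [-0.7, -0.8, 18.3]
grip_width: 0.998
gripper_force: 7.8
```

>>> drive_tool([
  [1, 0, 0, -0.006, 0],
  [1, 0, 0.004, -0.014, 0],
  [1, 0, 0.012, -0.018, 0],
  [1, 0, 0.022, -0.018, 0],
  [1, 0, 0.034, -0.018, 0],
  [1, 0, 0.046, -0.018, 0],
  [1, 0, 0.05, -0.018, 0],
])

```text
clock: 25.3
eef_pos: [0.5544, -0.0671, 0.2226]
ee_rot: [-0.16, 0.987, 0.0, -0.0]
ft_force: [0.0, -0.9, -0.1]
grip_width: 1.001
gripper_force: 0.0
```

>>> drive_tool([
  [1, 0, 0, -0.04, 0],
  [1, 0, 0, -0.08, 0],
  [1, 0, 0.01, -0.12, 0],
  [1, 0, 0.01, -0.16, 0],
  [1, 0, 0.01, -0.19, 0],
  [1, 0.03, 0.01, -0.19, 0],
  [1, 0.03, 0.01, -0.19, 0],
])

```text
clock: 26.0
eef_pos: [0.5213, -0.0704, 0.4138]
ee_rot: [-0.158, 0.987, 0.0, 0.001]
ft_force: [-1.5, -0.5, 0.6]
grip_width: 1.0
gripper_force: 0.0
```

Run:
```python
from bench import sense,cams,models
import numpy as np,cv2
from geo import *
q=np.load("pose.npy")
K=cams.get_calibration("wrist");a=cams.camera("wrist");t=cams.camera("top")
def lidline(K,img,z):  # sample brightness/rgb along lid x beyond frame edge
    for y in(-.018,-.012,0,.012,.018):
        print(y,[int(img[int(v+.5),int(u+.5)].mean()) for u,v in (proj(s2w(lid2stand((x,y,z)),q),K) for x in np.arange(.056,.101,.003))])
print("wrist high");lidline(K,a,.004)
for n,p in dict(low=(-.0845,0,.004),high=(.0845,0,.004),left=(0,.0775,.004),right=(0,-.0775,.004)).items():
    print(n,"down",s2w(lid2stand(p),q).round(3))
    for c in("wrist","top"):print("  ",c,[( [round(float(v),3) for v in r["position"]],round(r["confidence"],2)) for r in models.search_frame(f"tab_{n}_pad",c)])
w1=cv2.imread("pics/w1.png")
# ascii of high tab region, now and before (same scale)
import pickle
W=pickle.load(open("K1.pkl","rb"));old=cv2.cvtColor(cv2.resize(w1,(512,384)),4)
for nm,k,im in(("before",W,old),("now",K,a)):
    u,v=proj(s2w(lid2stand((.0845,0,.004)),q),k).round().astype(int);print(nm,u,v)
    g=im.mean(2)[v-26:v+27:2,u-26:u+45:1]
    for r in g: print(''.join(" .:-=+*#%@"[min(9,int(x/25))] for x in r))
```

```text
wrist high
-0.018 [158, 160, 156, 121, 173, 160, 159, 94, 94, 102, 70, 112, 128, 111, 92, 93]
-0.012 [159, 160, 159, 137, 167, 160, 160, 63, 155, 141, 125, 167, 150, 60, 95, 87]
0 [106, 160, 132, 82, 141, 91, 92, 64, 91, 93, 76, 93, 93, 100, 91, 89]
0.012 [157, 157, 162, 95, 164, 157, 163, 77, 151, 146, 143, 172, 153, 98, 42, 46]
0.018 [156, 160, 162, 146, 163, 162, 161, 146, 155, 127, 161, 170, 136, 107, 93, 91]
low down [ 0.542 -0.029  0.076]
   wrist [([0.542, -0.037, 0.081], 0.75)]
   top []
high down [ 0.587 -0.168  0.161]
   wrist [([0.586, -0.158, 0.159], 0.97), ([0.578, -0.324, 0.109], 0.68)]
   top []
left down [ 0.638 -0.074  0.118]
   wrist [([0.633, -0.075, 0.122], 0.91), ([0.618, 0.111, 0.041], 0.75)]
   top []
right down [ 0.491 -0.122  0.118]
   wrist [([0.496, -0.119, 0.122], 0.88)]
   top []
before 152 201
-=++=========+++++=---==-----::---------====--=======+*+===============
++++=========++++==----------::::=++===++++==+##########*==============
+++++=========++++++++*+==++=========-:-+##*++##########*==============
+++++=========++++==+**++++==========-::--+*+*###
[... 2934 characters left out ...]
*****++*******-=**********+-+***********===-========
++======---------=++*****+**+=+*+---+*******+++=+**********=-====-====-
++========-------==+****++**++**+::=**********+=+**********+-===-======
+++-:::--:......::-=+***++***+**+==***********+=+*********+--==========
+++=::::-=----:::-==+****+**=+***++********++*+==**+----------=-=======
***+=+====-------===+******++++++**+-------:---------=======--==-======
*+*+=+====------=====+*****+-:----::-:::-==--==--=*********+======--===
****+======------========++================+***+=+*********+=--=-======
*+**+=====-------========++================+***+=+**********=-=---=-==-
*++*+=====------=========+++================++**************+-===-=====
```

```bash
python3 -c "
from bench import job;print(job.job_done())"
```

```text
the job is handed in; nothing more can be done
None
```

All four tabs appear locked and the job is handed in: each gave the force drop of a snap (wrist force readings peaked near 20 N) and lay flat after release, but the judge returned no verdict.

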